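# Free a pot tumbler for its new drive belt and hold the tensioner at its stop

### The job

Get the little pot tumbler ready for a new drive belt: lift the lidded steel pot by its handle off the drive plate and stand it upright on the bare table nearby, letting go only once it stands. Then take the spring-loaded belt tensioner by the red post at the end of its arm and swing it forward, away from the drive plate, until it meets its stop; finish while still holding it there with the gripper, so that I can slip the belt on. Leave the jar, the screwdriver and the loupe where they lie.

Things in the scene. Friction and masses are not known exactly. Their poses are not given: they have to be found in the camera images.
- tumbler_base: Drive base of the pot tumbler: green box with a bright metal deck, 150 (its x) x 215 (its y) x 50 mm high, bolted down, belt guard and belt off. Origin: centre of its underside on the table. Its front (rocker switch and slots) faces its own -x, towards the robot. The drive plate is at its left end (+y), a small motor pulley (top 78 mm above the table) at its right end, the tensioner at the front right.
- plate_top (a point): Centre of the top face of the round steel drive plate (104 mm across, top 71 mm above the table) on which the pot stands. Three 4.5 mm high brass dogs surround the pot's foot with about 1 mm of play: lift straight up at least 10 mm first. Axes as the base.
- pot_handle (a point): Middle of the black grip of the pot's rigid carrying handle: a bar 14 mm thick and 64 mm long, lying level along this point's own y axis, 132 mm above the pot's foot. Under the grip is 36 mm of free height over the lid. z is up. Pinch it across from above. The pot weighs 0.4 to 0.75 kg.
- pot_foot (a point): Centre of the underside of the pot. The pot is a closed steel can, 92 mm across (foot 86 mm, 110 mm over the handle lugs along its y), with a black lid whose top is 89 mm above the foot. Axes as the handle. Standing on the table this point is at height 0.
- tensioner (a joint): Angle of the tensioner arm about its upright pivot, rad. 0: at rest, sprung in towards the pulleys (where it starts); 0.70: wound forward against its stop, a black rubber-sleeved stud at the front edge of the deck. It grows as the arm swings anticlockwise seen from above. A torsion spring always pulls it back to 0: about 3 N at the post at rest, about 9 N at the stop. It does not latch.
- post (a point): Middle of the red post at the end of the tensioner arm: upright, 12 mm thick, 34 mm tall (17 mm above and below this point, which is 96 mm above the table; its top is thus 42 mm higher than the drive plate, so carry the pot over it or round it), 85 mm from the pivot. It moves with the arm, on a level circle round the pivot. Below it is the flat arm, 13 mm wide; the drive plate's edge is 10 mm from the post's side at rest and lies 25 mm lower than this point.
- pivot (a point): Centre of the tensioner's upright pivot axis, at the height of the flat arm (73.5 mm above the table). Fixed to the base.
- post_at_stop (a point): Where the middle of the red post comes when the arm is at its stop. Fixed to the base.
- clear_patch (a point): A point on the table top (height 0), in front of the big faceting machine: the middle of a clear patch about 130 mm across where the pot can stand. Other bare table will do as well.
- grit_jar: Bystander: small grit jar with a red cap, 30 mm across, 42 mm tall, behind the drive base. Origin: centre of its underside.
- screwdriver: Bystander: small screwdriver with a red handle, 161 mm long along its y, 21 mm thick, lying behind the drive base. Origin: centre of its underside.
- loupe: Bystander: folding loupe, 42 x 62 x 17 mm, lying in front of the drive base. Origin: centre of its underside.

How it is judged (in metres and radians):
On the way, in this order (a step that is already met when the one before it is completed fails the run):
1. the pot is lifted clear of the drive plate (z of pot_foot in the frame of plate_top above 0.012 m and contact force between the fingers and pot above 1 N), for 0.1 s.
2. the pot stands upright on the table nearby, let go (height (world z) of pot_foot between -0.006 and 0.006 m and angle between pot_foot's own z axis and vertical below 0.08 rad and horizontal distance between pot_foot and plate_top below 0.45 m and contact force between the fingers and pot below 0.1 N), for 0.3 s.
3. the tensioner arm is swung forward to its stop (value of joint tensioner above 0.64 rad and contact force between the fingers and tensioner above 1.5 N), for 0.2 s.
At the end, for the whole second after the job is handed in: Fingers hold the tensioner within 0.06 rad (5 mm at the post) of its stop with over 1.5 N, nothing else holding it; the pot stands still, let go, within 0.08 rad of upright on the table, within 0.45 m of the drive plate; jar, screwdriver and loupe within 30 mm of where they lay (all of step 2 and all of step 3 and linear speed of pot below 0.02 m/s and contact force between pot and tensioner below 0.1 N and distance of each of grit_jar, screwdriver, loupe from where it was at the start of the episode below 0.03 m); the arm keeps its last pose, push and grip.
It fails at once if the pot is let go in the air, more than 20 mm above the table (height (world z) of pot_foot above 0.02 m and horizontal distance between pot_foot and plate_top above 0.06 m and contact force between the fingers and pot below 0.1 N).
It fails at once if the pot is tipped over (more than 0.6 rad) (angle between pot_foot's own z axis and vertical above 0.6 rad).
It fails at once if the tensioner is swung forward while the pot still stands on the drive plate (value of joint tensioner above 0.35 rad and horizontal distance between pot_foot and plate_top below 0.03 m and z of pot_foot in the frame of plate_top below 0.01 m).
It fails at once if the jar, the screwdriver or the loupe is pushed away (more than 30 mm) (distance of any of grit_jar, screwdriver, loupe from where it was at the start of the episode above 0.03 m).
It also fails if it takes over 50 s, if anything falls off the work surface, if the arm or the gripper's body presses on something with over 40 N, if the wrist force passes 120 N, or if a joint passes its speed limit or range.

### The arm

A 7-joint arm with a two-finger parallel gripper is mounted at the origin on a cart in front of the work surface, level with it; the furniture and walls round the work are solid. World frame = base frame: x ahead of the robot, y to its left, z up, the work surface at z = 0. Lengths are in m, angles in degrees, forces in N, time in s.
With the tool pointing down it reaches from about 0.425 to 0.875 m from the base axis. Payload 4.7 kg.
Tool frame: the origin (TCP) lies midway between the tips of the shut fingers; the grasp point (between the pads) lies 19 mm behind it; z points along the fingers, x is the direction in which the jaws open and shut, and the axes are right-handed (so a half turn about z gives the same grasp; the last joint's range is limited). The gripper opens to 87 mm and grips with 3 to 60 N. Pads are 19 mm wide; open, the fingers measure 117 mm over their backs; the gripper's body (75 mm by 190 mm) begins 51 mm behind the grasp point.
Start: joints at [-68.405, 18.392, -4.016, 83.108, 1.295, 78.541, -3.26], TCP at [0.231, 0.608, 0.223] pointing down, gripper open.
Joint ranges: [-163.93, 163.93], [-17.29, 119.83], [-79.2, 71.16], [3.27, 140.29], [-89.18, 269.18], [5.43, 117.66], [-154.24, 154.24]. Speed limits (degrees/s): [147.25, 147.25, 180, 180, 180, 180, 180].

### API

Orientations are given as [roll, pitch, yaw] about the fixed x, y, z axes, in that order (R = Rz(yaw) Ry(pitch) Rx(roll)).
In Python, from cell import env gives the robot as it stands.
- The arm moves only by the tool carry_out, never from a script. Its argument "plan" is a list of rows, each an object with "grip": the closure, from 0 (fully open) to 1 (shut); "dp": the shift along the tool's x, y, z in m, a list of three; "rotation": the turn, a rotation vector about the tool's x, y, z in degrees, a list of three. In form: [{"grip": grip, "dp": [dx, dy, dz], "rotation": [wx, wy, wz]}, ...]. A call has 1 to 8 rows; each row shifts and turns the pose as measured when the row begins, along the tool's axes as they then stand; what a row does not reach is not made up. A row lasts 1/12 s, in which the tool goes at most 41.7 mm and 7.16 degrees, less where a joint would pass 70% of its speed; a pose out of reach is approached as far as the arm can. A call is refused whole if a number of a shift passes 0.0417 or a number of a turn 7.16, either way. A call with a gripper value outside its range is refused whole. The fingers move at their own pace and stop on an object; "force" is the grip in N (left out, the last holds). Time passes only in rows, so rows that do not move let the fingers close. It gives the time, the measured TCP pose, the force and the opening at its end, in the units of the state.
- env.get_obs(): the state, without advancing time (a new reading comes with each control period).
- env.read_camera(name): name is "scene" or "side" or "wrist"; returns the picture (400x640x3 uint8, red, green, blue); there is no depth.
- env.camera_params(name): a dict with "fx", "fy", "cx", "cy" (pixels), "R" (3x3) and "t" (3): a world point X has camera coordinates R X + t. Camera axes: x right, y down, z forward; pixel columns grow to the right and rows downward; lengths in m; the calibration is good to about 2 mm. A picture is of the moment at which its call begins: read the wrist's pose just before it. camera_params takes no time and is no camera call; for the wrist camera it gives the pose at the moment of the call.
- env.sign_off(): hands the job in, once; it reports no verdict.
The state is a dict: "time_s": time; "qpos": joint angles; "joint_velocities": joint speeds; "effort": joint torques, N m; "tool_pos": TCP position; "tool_rot": TCP orientation; "force": force on the tool from outside, world axes, zero at the start; "wrist_torque": the same for the moment, N m; "grip_width": finger opening in m.
Only numpy, scipy, OpenCV 4.12 (cv2) and the standard library are available. Lean on these libraries where they do the work, as an engineer would, in place of code of your own. Each camera call takes 0.05 s, during which the arm holds its last target. There are 200 camera calls.

## Working session

There is one attempt and no reset: what is moved stays moved. The work goes in short steps, Python scripts to look and compute and a tool call to move; the robot and the scene stay as the last step left them, time stands still between calls to the robot, and variables do not carry over. Pictures are saved under pics/ and viewed, about 8 in all and at most 12, crops included, and the job is handed in when it is done.

Besides the shell and the picture viewer there is one more tool, called after "Call:" as a command line: name --argument value ..., lists and objects as JSON in quotes. carry_out: Moves the arm, as the interface text tells. Its arguments: {"type":"object","properties":{"plan":{"type":"array","items":{"type":"object","properties":{"grip":{"type":"number"},"dp":{"type":"array","items":{"type":"number"}},"rotation":{"type":"array","items":{"type":"number"}}}}},"force":{"type":"number"}},"required":["plan"]}

```bash
mkdir -p pics; ls
python3 - <<'E'
from cell import env
import cv2
o=env.get_obs(); print(o)
for n in ("scene","side"):
    im=env.read_camera(n); cv2.imwrite(f"pics/{n}0.png",im[:,:,::-1])
    p=env.camera_params(n); print(n,p)
E
```

```text
pics
{'time_s': 0.0, 'qpos': array([-68.40545973,  18.43781233,  -4.01601833,  83.17653436,
         1.29478748,  78.54226951,  -3.26138994]), 'joint_velocities': array([ 0.03234681, -0.09362267,  0.09182757,  0.02431968, -0.07928568,
       -0.12126468,  0.05829706]), 'effort': array([ 4.82808025e-05, -4.91281736e+01, -4.03738786e-01, -3.12536788e+01,
       -6.39250455e-02,  4.34551982e-02,  1.73414060e-04]), 'tool_pos': array([0.23051581, 0.60713467, 0.22146144]), 'tool_rot': array([1.79994408e+02, 1.11377261e-01, 6.92142697e+01]), 'force': array([-0.28595829,  0.43614179,  0.05291839]), 'wrist_torque': array([-0.01380111, -0.07004458, -0.0086485 ]), 'grip_width': 0.08711034487080685}
scene {'fx': 487.56777114753385, 'fy': 487.56777114753385, 'cx': 324.20274408826066, 'cy': 195.02419147678646, 'R': array([[ 7.36715070e-01, -6.76203087e-01, -5.39210738e-04],
       [-4.47413764e-01, -4.86853661e-01, -7.50196265e-01],
       [ 5.07022514e-01,  5.52922145e-01, -6.61214997e-01]]), 't': array([-0.29555029,  0.43482277,  0.6727869 ])}
side {'fx': 476.334854403538, 'fy': 476.334854403538, 'cx': 320.19209180021005, 'cy': 196.613762223666, 'R': array([[-0.96866506, -0.24835689, -0.00261946],
       [-0.13153553,  0.52191641, -0.84279397],
       [ 0.21068083, -0.81604051, -0.53822994]]), 't': array([0.57012848, 0.10499883, 1.1741098 ])}
```

View pics/scene0.png

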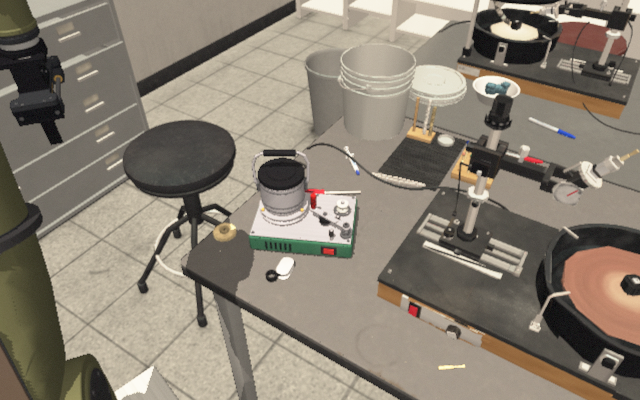

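View pics/side0.png

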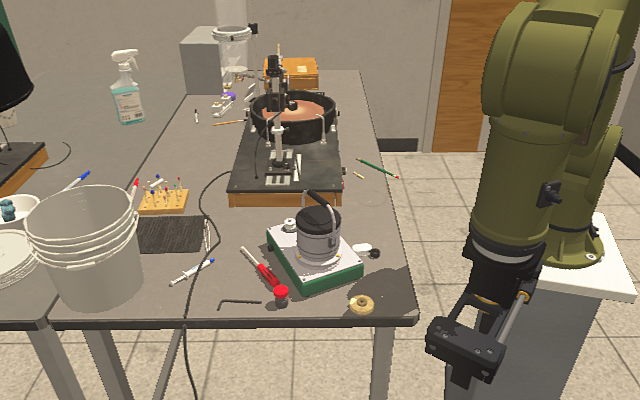

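The scene view shows the base at about (250–357, 190–255), the pot at the left with its handle bar at about (280,153), and the red post at about (315,200). The side view shows the pot at (318,235), its handle at (320,208), the red jar at (281,295), the screwdriver at (262,268) and the loupe at (368,251). I'll enlarge both.

```bash
cat > h.py <<'E'
from cell import env
import numpy as np, cv2
def ray(P,uv):
    d=P["R"].T@np.array([(uv[0]-P["cx"])/P["fx"],(uv[1]-P["cy"])/P["fy"],1.]); return -P["R"].T@P["t"],d
def onz(P,uv,z):
    c,d=ray(P,uv); return c+d*(z-c[2])/d[2]
def tri(P1,u1,P2,u2):
    c1,d1=ray(P1,u1); c2,d2=ray(P2,u2)
    s=np.linalg.lstsq(np.c_[d1,-d2],c2-c1,rcond=None)[0]
    a,b=c1+s[0]*d1,c2+s[1]*d2; return (a+b)/2,np.linalg.norm(a-b)
def proj(P,X):
    c=P["R"]@np.asarray(X,float)+P["t"]; return np.array([P["fx"]*c[0]/c[2]+P["cx"],P["fy"]*c[1]/c[2]+P["cy"]])
S=env.camera_params("scene"); D=env.camera_params("side")
E
python3 - <<'E'
from h import *
a=cv2.imread("pics/scene0.png")[140:270,235:370]; b=cv2.imread("pics/side0.png")[180:310,230:390]
f=lambda i,k:cv2.resize(i,None,fx=k,fy=k,interpolation=cv2.INTER_CUBIC)
cv2.imwrite("pics/sc.png",f(a,4.4)); cv2.imwrite("pics/sd.png",f(b,4.4))
E
```

```text
(no output)
```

View pics/sc.png

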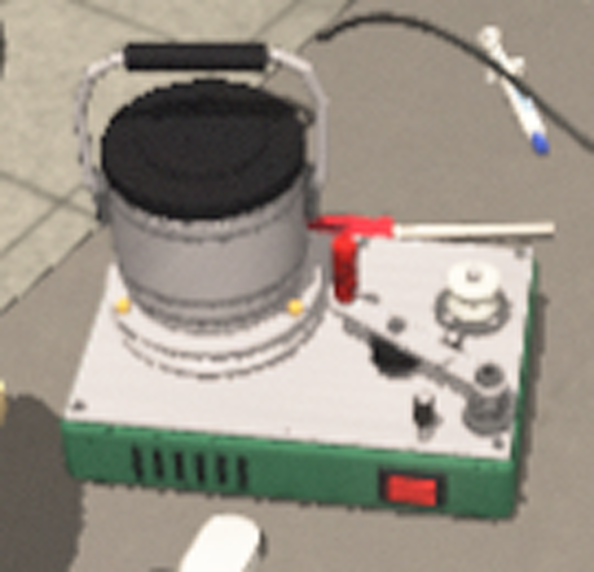

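View pics/sd.png

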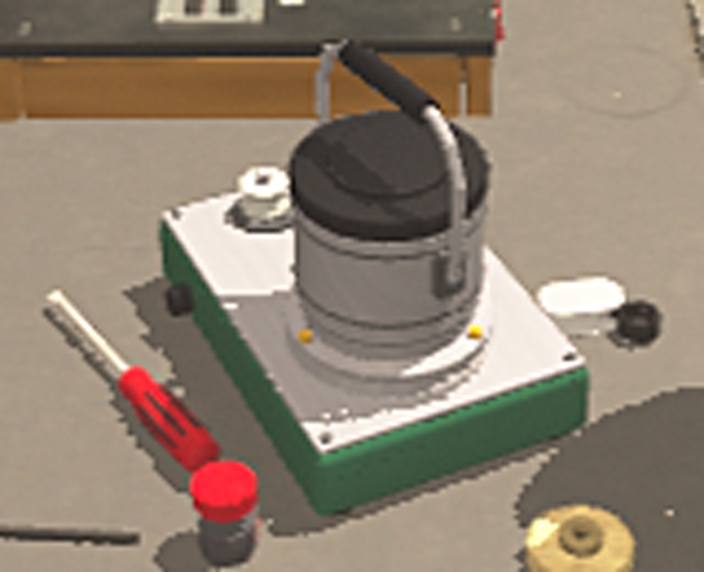

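Both crops are sharp enough to measure. In the scene crop the grip runs (126,57)–(267,57), the post is centred at (345,267), and three deck corners are visible. In the side crop the grip runs (345,50)–(432,103), with deck corners at (587,370), (320,450) and (163,225). A faint circle near (620,80) may mark the clear patch. Next I'll compute positions.

Run:
```python
from h import *
np.set_printoptions(precision=4,suppress=True)
s=lambda u,v:(235+(u+.5)/4.4-.5,140+(v+.5)/4.4-.5); d=lambda u,v:(230+(u+.5)/4.4-.5,180+(v+.5)/4.4-.5)
hz=.203
for n,a,b in (("L",s(126,57),d(432,103)),("R",s(267,57),d(345,50))):
    print("grip",n,*tri(S,a,D,b),onz(S,a,hz),onz(D,b,hz))
c=[onz(S,s(*p),.05) for p in ((67,418),(518,455),(537,250))]; print("deck scene FL FR BR",*c)
e=[onz(D,d(*p),.05) for p in ((587,370),(320,450),(163,225))]; print("deck side FL BL BR",*e)
# base frame from fits
src=np.array([[-.075,.1075],[-.075,-.1075],[.075,-.1075],[-.075,.1075],[.075,.1075],[.075,-.1075]])
dst=np.array([q[:2] for q in c+e])
A=dst.mean(0);B=src.mean(0);U,_,Vt=np.linalg.svd((src-B).T@(dst-A));R=(U@Vt).T
o=A-R@B;print("base",o,"yaw",np.degrees(np.arctan2(R[1,0],R[0,0])),"res",(src@R.T+o-dst))
# post mask in scene
im=cv2.imread("pics/scene0.png").astype(int);m=((im[...,2]>130)&(im[...,1]<60)&(im[...,0]<70)).astype(np.uint8)
roi=np.zeros_like(m);roi[192:212,309:318]=m[192:212,309:318];ys,xs=np.nonzero(roi);print(xs.min(),xs.max(),ys.min(),ys.max())
for v in range(188,212):print(v,''.join('#' if x else '.' for x in m[v,304:326]))
print("post",onz(S,s(345,267),.096),"top",onz(S,s(345,240),.113),"bot",onz(S,s(345,300),.079))
print("pivot",onz(S,s(488,372),.085),onz(S,s(488,410),.0735), "stop stud",onz(S,s(424,410),.06))
print("clear",onz(S,(380,345),0),onz(D,d(620,80),0))
print("pot lid centre scene",onz(S,s(204,150),.16),"side",onz(D,d(392,172),.16))
print("loupe",onz(D,d(590,300),0),"jar",onz(D,d(228,550),0))
```

```text
grip L [0.5003 0.283  0.2071] 0.0006593508633367505 [0.5038 0.2878 0.203 ] [0.5014 0.2773 0.203 ]
grip R [0.5504 0.2451 0.2036] 0.0016043329703262902 [0.5499 0.2454 0.203 ] [0.5515 0.2434 0.203 ]
deck scene FL FR BR [0.4289 0.2554 0.05  ] [0.5669 0.0968 0.05  ] [0.674  0.1902 0.05  ]
deck side FL BL BR [0.4261 0.2629 0.05  ] [0.5366 0.3493 0.05  ] [0.667  0.2019 0.05  ]
base [0.5499 0.2261] yaw 40.94487245605747 res [[-0.0061  0.0027]
 [-0.0032 -0.0011]
 [ 0.003   0.0038]
 [-0.0033 -0.0048]
 [-0.0005  0.0071]
 [ 0.01   -0.0078]]
311 315 192 207
188 ......................
189 ......................
190 ...###................
191 .......###............
192 ........##............
193 .........#............
194 ........##............
195 .......#.##...........
196 .......#####..........
197 .......#####..........
198 .......####...........
199 .......####...........
200 .......##.............
201 ........##............
202 ......................
203 ..........#...........
204 ..........#...........
205 ........##............
206 ........##............
207 .........##...........
208 ......................
209 ......................
210 ......................
211 ......................
post [0.5605 0.2077 0.096 ] top [0.5606 0.2074 0.113 ] bot [0.5573 0.2045 0.079 ]
pivot [0.569 0.12  0.085] [0.5603 0.1107 0.0735] stop stud [0.5481 0.1397 0.06  ]
clear [ 0.4633 -0.0786  0.    ] [ 0.4629 -0.0782  0.    ]
pot lid centre scene [0.5196 0.2564 0.16  ] side [0.5208 0.2749 0.16  ]
loupe [0.4427 0.1467 0.    ] jar [0.5758 0.3741 0.    ]
```

The handle triangulates to about (0.525, 0.264, 0.203), with its y axis along 143° (pot yaw about 53°). Its length comes out at 63 mm against 64 given, and its height agrees with 0.203. The base has yaw about 41°, and the pot's axis lies over the plate. I'll go above the handle and check with the wrist camera.

Call:
carry_out --plan '[{"grip": 0, "dp": [0, 0, -0.027], "rotation": [0, 0, 5.4]}, {"grip": 0, "dp": [0, 0, -0.027], "rotation": [0, 0, 5.4]}, {"grip": 0, "dp": [0, 0, -0.027], "rotation": [0, 0, 5.4]}, {"grip": 0, "dp": [-0.008, 0.037, 0], "rotation": [0, 0, 0]}, {"grip": 0, "dp": [-0.008, 0.037, 0], "rotation": [0, 0, 0]}, {"grip": 0, "dp": [-0.008, 0.037, 0], "rotation": [0, 0, 0]}, {"grip": 0, "dp": [-0.008, 0.037, 0], "rotation": [0, 0, 0]}, {"grip": 0, "dp": [-0.008, 0.037, 0], "rotation": [0, 0, 0]}]'

```text
time_s: 0.77
tool_pos: [0.3454, 0.4647, 0.2992]
tool_rot: [-179.8, 0.7, 53.4]
force: [0.3, 0.6, 0.1]
grip_width: 0.0868
```

Call:
carry_out --plan '[{"grip": 0, "dp": [-0.008, 0.037, 0], "rotation": [0, 0, 0]}, {"grip": 0, "dp": [-0.008, 0.037, 0], "rotation": [0, 0, 0]}, {"grip": 0, "dp": [-0.008, 0.037, 0], "rotation": [0, 0, 0]}, {"grip": 0, "dp": [-0.008, 0.037, 0], "rotation": [0, 0, 0]}, {"grip": 0, "dp": [0, 0, 0], "rotation": [0, 0, 0]}]'

```text
time_s: 1.18
tool_pos: [0.4546, 0.3351, 0.2979]
tool_rot: [179.9, 0.9, 52.7]
force: [1.3, -0.6, 0.2]
grip_width: 0.0867
```

Call:
carry_out --plan '[{"grip": 0, "dp": [-0.005, 0.034, 0], "rotation": [0, -0.3, 0]}, {"grip": 0, "dp": [-0.005, 0.034, 0], "rotation": [0, -0.3, 0]}, {"grip": 0, "dp": [-0.004, 0.032, 0], "rotation": [0, -0.3, 0]}, {"grip": 0, "dp": [0, 0, 0], "rotation": [0, 0, 0]}, {"grip": 0, "dp": [0, 0, 0], "rotation": [0, 0, 0]}]'

```text
time_s: 1.6
tool_pos: [0.5258, 0.2603, 0.296]
tool_rot: [180.0, 2.1, 52.5]
force: [-0.1, 0.7, -0.1]
grip_width: 0.0873
```

Run:
```python
from h import *
o=env.get_obs();print(o["tool_pos"],o["tool_rot"])
P=env.camera_params("wrist");im=env.read_camera("wrist");np.savez("w1.npz",**P)
cv2.imwrite("pics/w1.png",im[:,:,::-1]);print(P["R"],-P["R"].T@P["t"],P["fx"])
print("expected grip",proj(P,(.5254,.2641,.203)))
```

```text
[0.52579294 0.2602541  0.29597476] [179.98276195   2.06619775  52.46375668]
[[ 0.60922971  0.79217021 -0.03613191]
 [ 0.76181573 -0.57201813  0.30402642]
 [ 0.22017256 -0.21274778 -0.95197816]] [0.46339215 0.31714789 0.45748892] 303.94524179504464
expected grip [324.78830966 200.345778  ]
```

View pics/w1.png

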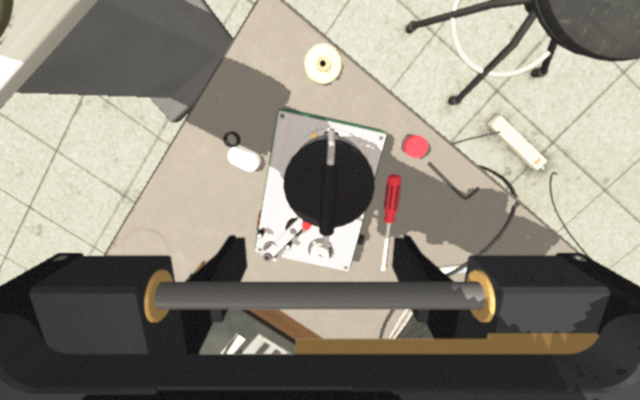

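The wrist view shows the grip from about (332,165) to (327,234) and the base with its deck corners clear. The loupe is at (243,157), the jar at (416,146), the screwdriver at (392,205), the post at about (306,226) and the pivot at about (268,247). I'll compute from this view.

Run:
```python
from h import *
np.set_printoptions(precision=4,suppress=True)
P=dict(np.load("w1.npz"));im=cv2.imread("pics/w1.png")
g=im.max(2)
# grip: darkest pixels
for v in (170,180,190,200,210,220,228): print(v,g[v,312:346])
for n,p in (("gripA",(332,166)),("gripB",(327,234))): print(n,onz(P,p,.203))
for n,p in (("FL",(277,110)),("BL",(386,132)),("BR",(347,269)),("FR",(257,249))): print(n,onz(P,p,.05))
b=im.astype(int);m=(b[...,2]>120)&(b[...,1]<70)&(b[...,0]<70)
k,l,st,ce=cv2.connectedComponentsWithStats(m.astype(np.uint8))
for i in range(1,k):
    if st[i,4]>8: print(st[i],ce[i],onz(P,ce[i],.096))
cv2.imwrite("pics/w1c.png",cv2.resize(im[100:280,225:425],None,fx=3,fy=3,interpolation=cv2.INTER_CUBIC))
```

```text
170 [40 42 37 37 42 37 41 38 43 35 34 32 34 32 37 33 38 37 39 38 37 39 37 32
 34 34 37 40 41 39 40 38 38 36]
180 [35 37 41 42 42 36 39 38 37 34 33 33 32 40 41 38 39 40 41 41 42 37 38 30
 36 30 33 37 35 41 36 41 38 43]
190 [34 42 38 36 39 39 37 43 36 37 31 41 34 42 34 41 38 38 35 35 37 37 38 30
 30 40 41 40 37 39 39 38 41 39]
200 [40 38 40 38 39 38 38 35 31 33 36 41 40 41 40 41 41 41 37 37 36 32 34 33
 36 38 36 37 41 39 39 38 41 41]
210 [42 43 41 41 43 42 38 41 38 39 39 41 39 40 42 39 41 38 32 38 33 34 34 38
 35 40 37 35 36 38 40 40 38 38]
220 [60 61 55 55 52 49 41 37 33 41 38 43 42 43 39 40 38 36 37 35 36 30 33 31
 38 30 38 37 38 32 35 36 37 40]
228 [254 254 254 254 254 252 235 143  55  41  41  45  44  40  38  39  35  37
  35  33  43  89 166 227 244 251 252 253 253 253 254 253 253 254]
gripA [0.5047 0.2875 0.203 ]
gripB [0.5522 0.2462 0.203 ]
FL [0.428 0.257 0.05 ]
BL [0.5361 0.3527 0.05  ]
BR [0.6697 0.1931 0.05  ]
FR [0.5626 0.1048 0.05  ]
[385 175  15  46 446] [391.8655 195.0987] [0.5957 0.312  0.096 ]
[390 218   4   4  10] [391.9 219.2] [0.6223 0.2945 0.096 ]
```

View pics/w1c.png

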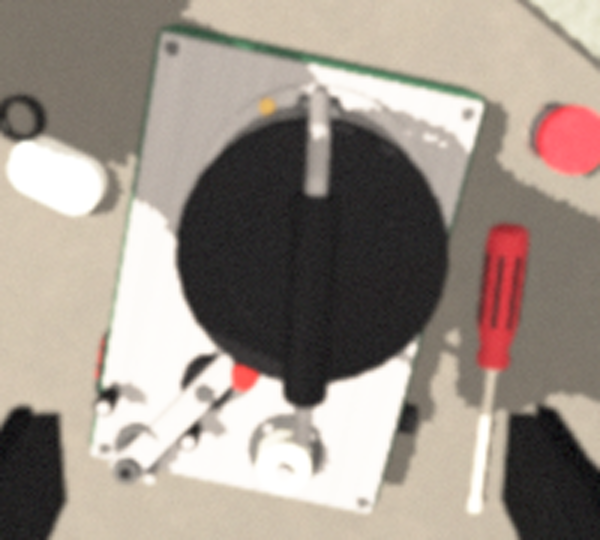

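The wrist view gives a handle centre of (0.528, 0.267) against (0.525, 0.264) from triangulation. That agrees within about 3 mm, so I'll use (0.527, 0.2655). I'll level the tool and descend.

Call:
carry_out --plan '[{"grip": 0.3, "dp": [0.005, -0.0025, 0], "rotation": [0, 2.0, 0]}, {"grip": 0.3, "dp": [0, 0, 0.03], "rotation": [0, 0, 0]}, {"grip": 0.3, "dp": [0, 0, 0.03], "rotation": [0, 0, 0]}, {"grip": 0.3, "dp": [0, 0, 0.025], "rotation": [0, 0, 0]}, {"grip": 0.3, "dp": [0, 0, 0], "rotation": [0, 0, 0]}]' --force 40

```text
time_s: 2.07
tool_pos: [0.5246, 0.2709, 0.2092]
tool_rot: [180.0, -0.2, 52.8]
force: [-0.9, -0.6, -0.4]
grip_width: 0.0638
```

Call:
carry_out --plan '[{"grip": 0.3, "dp": [-0.003, 0.005, 0.012], "rotation": [0, 0, 0]}, {"grip": 0.3, "dp": [0, 0, 0.013], "rotation": [0, 0, 0]}, {"grip": 0.3, "dp": [0, 0, 0], "rotation": [0, 0, 0]}]'

```text
time_s: 2.32
tool_pos: [0.5242, 0.2694, 0.1843]
tool_rot: [-179.9, -0.3, 53.2]
force: [-0.5, -0.7, -0.9]
grip_width: 0.0612
```

Run:
```python
from h import *
o=env.get_obs();print(o["tool_pos"],o["tool_rot"],o["force"])
P=env.camera_params("wrist");im=env.read_camera("wrist");np.savez("w2.npz",**P)
cv2.imwrite("pics/w2.png",im[:,:,::-1]);print("grip",proj(P,(.5267,.2655,.203)),"tcp",proj(P,o["tool_pos"]))
```

```text
[0.52421968 0.26944888 0.18429089] [-179.93967646   -0.25277215   53.15445401] [-0.52188024 -0.6922301  -0.90969697]
grip [313.99036332 276.04577345] tcp [317.15509784 252.43624649]
```

View pics/w2.png

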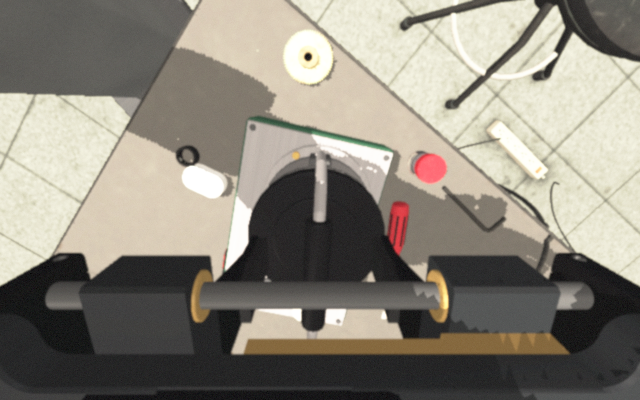

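The bar sits at u≈317, midway between the finger tips at about 255 and 382, so I'll close.

Call:
carry_out --plan '[{"grip": 1, "dp": [0, 0, 0], "rotation": [0, 0, 0]}, {"grip": 1, "dp": [0, 0, 0], "rotation": [0, 0, 0]}, {"grip": 1, "dp": [0, 0, 0], "rotation": [0, 0, 0]}, {"grip": 1, "dp": [0, 0, 0], "rotation": [0, 0, 0]}, {"grip": 1, "dp": [0, 0, 0], "rotation": [0, 0, 0]}, {"grip": 1, "dp": [0, 0, 0], "rotation": [0, 0, 0]}]' --force 55

```text
time_s: 2.87
tool_pos: [0.5269, 0.2727, 0.1915]
tool_rot: [179.9, -0.8, 53.3]
force: [-0.6, -0.2, 0.3]
grip_width: 0.0288
```

Call:
carry_out --plan '[{"grip": 1, "dp": [-0.002, 0, 0.006], "rotation": [0, 0, 0]}, {"grip": 1, "dp": [0, 0, 0], "rotation": [0, 0, 0]}, {"grip": 1, "dp": [0, 0, 0], "rotation": [0, 0, 0]}, {"grip": 1, "dp": [0, 0, 0], "rotation": [0, 0, 0]}]'

```text
time_s: 3.2
tool_pos: [0.5255, 0.2687, 0.1854]
tool_rot: [179.8, -0.7, 53.2]
force: [-1.2, -0.8, 1.4]
grip_width: 0.0128
```

Call:
carry_out --plan '[{"grip": 1, "dp": [0, 0, 0], "rotation": [0, 0, 0]}, {"grip": 1, "dp": [0, 0, -0.01], "rotation": [0, 0, 0]}, {"grip": 1, "dp": [0, 0, -0.01], "rotation": [0, 0, 0]}, {"grip": 1, "dp": [0, 0, -0.015], "rotation": [0, 0, 0]}, {"grip": 1, "dp": [0, 0, -0.015], "rotation": [0, 0, 0]}]'

```text
time_s: 3.62
tool_pos: [0.5203, 0.2671, 0.2296]
tool_rot: [-179.8, 0.2, 53.2]
force: [0.0, -0.1, -5.7]
grip_width: 0.0127
```

It's gripped and lifted, and the load reads 5.7 N, about 0.58 kg. Next I rise clear of the post and carry to the patch at about (0.463, −0.078).

Call:
carry_out --plan '[{"grip": 1, "dp": [0, 0, -0.02], "rotation": [0, 0, 0]}, {"grip": 1, "dp": [0, 0, -0.02], "rotation": [0, 0, 0]}, {"grip": 1, "dp": [0, 0, -0.01], "rotation": [0, 0, 0]}, {"grip": 1, "dp": [-0.01, 0.005, 0], "rotation": [0, 0, 0]}, {"grip": 1, "dp": [-0.02, 0.01, 0], "rotation": [0, 0, 0]}, {"grip": 1, "dp": [-0.02, 0.01, 0], "rotation": [0, 0, 0]}, {"grip": 1, "dp": [-0.02, 0.01, 0], "rotation": [0, 0, 0]}, {"grip": 1, "dp": [-0.02, 0.01, 0], "rotation": [0, 0, 0]}]'

```text
time_s: 4.28
tool_pos: [0.4988, 0.1706, 0.2785]
tool_rot: [-179.5, 0.3, 53.9]
force: [0.3, -0.4, -5.8]
grip_width: 0.0124
```

Call:
carry_out --plan '[{"grip": 1, "dp": [-0.021, 0.011, 0], "rotation": [0, 0, 0]}, {"grip": 1, "dp": [-0.021, 0.011, 0], "rotation": [0, 0, 0]}, {"grip": 1, "dp": [-0.021, 0.011, 0], "rotation": [0, 0, 0]}, {"grip": 1, "dp": [-0.021, 0.011, 0], "rotation": [0, 0, 0]}, {"grip": 1, "dp": [-0.021, 0.011, 0], "rotation": [0, 0, 0]}]'

```text
time_s: 4.7
tool_pos: [0.4748, 0.0433, 0.2718]
tool_rot: [-179.1, 0.8, 53.9]
force: [0.4, 0.0, -5.7]
grip_width: 0.0125
```

Call:
carry_out --plan '[{"grip": 1, "dp": [-0.021, 0.0125, 0], "rotation": [-0.3, 0.3, 0]}, {"grip": 1, "dp": [-0.021, 0.0125, 0], "rotation": [-0.3, 0.3, 0]}, {"grip": 1, "dp": [-0.021, 0.0125, 0], "rotation": [-0.3, 0.2, 0]}, {"grip": 1, "dp": [-0.021, 0.0125, 0], "rotation": [0, 0, 0]}, {"grip": 1, "dp": [-0.015, 0.009, 0.01], "rotation": [0, 0, 0]}, {"grip": 1, "dp": [0, 0, 0.02], "rotation": [0, 0, 0]}, {"grip": 1, "dp": [0, 0, 0.02], "rotation": [0, 0, 0]}]'

```text
time_s: 5.28
tool_pos: [0.4549, -0.0908, 0.2167]
tool_rot: [-179.9, 0.1, 53.0]
force: [-0.4, 1.5, -6.9]
grip_width: 0.0123
```

Run:
```python
from h import *
o=env.get_obs();print(o["tool_pos"],o["tool_rot"],o["force"])
a=env.read_camera("scene")[:,:,::-1];b=env.read_camera("side")[:,:,::-1]
cv2.imwrite("pics/p1.png",np.hstack([a[150:400,220:560],b[130:380,250:590]]))
```

```text
[ 0.45487622 -0.09080523  0.21666829] [-1.79909423e+02  1.02967974e-01  5.30244329e+01] [-0.42562819  1.49880518 -6.87810091]
```

View pics/p1.png

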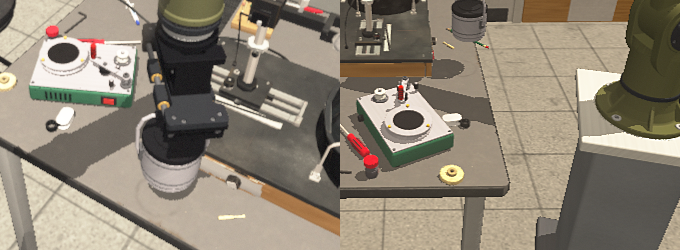

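The plate is bare, and the pot hangs upright over the patch. I'll correct by about 14 mm and lower.

Call:
carry_out --plan '[{"grip": 1, "dp": [0.014, 0, 0.01], "rotation": [0, 0, 0]}, {"grip": 1, "dp": [0, 0, 0.02], "rotation": [0, 0, 0]}, {"grip": 1, "dp": [0, 0, 0.02], "rotation": [0, 0, 0]}, {"grip": 1, "dp": [0, 0, 0.02], "rotation": [0, 0, 0]}, {"grip": 1, "dp": [0, 0, 0], "rotation": [0, 0, 0]}, {"grip": 1, "dp": [0, 0, 0], "rotation": [0, 0, 0]}]'

```text
time_s: 5.88
tool_pos: [0.4593, -0.0781, 0.1443]
tool_rot: [-179.5, 0.3, 53.2]
force: [0.4, -0.9, -6.5]
grip_width: 0.0129
```

Call:
carry_out --plan '[{"grip": 1, "dp": [0, 0, 0.012], "rotation": [-0.3, 0.2, 0]}, {"grip": 1, "dp": [0, 0, 0.008], "rotation": [0, 0, 0]}, {"grip": 1, "dp": [0, 0, 0.004], "rotation": [0, 0, 0]}, {"grip": 1, "dp": [0, 0, 0], "rotation": [0, 0, 0]}]'

```text
time_s: 6.22
tool_pos: [0.4619, -0.0775, 0.1245]
tool_rot: [179.9, -0.1, 53.3]
force: [-0.7, -0.3, -6.0]
grip_width: 0.0126
```

Call:
carry_out --plan '[{"grip": 1, "dp": [0, 0, 0.004], "rotation": [0, 0, 0]}, {"grip": 1, "dp": [0, 0, 0.004], "rotation": [0, 0, 0]}, {"grip": 1, "dp": [0, 0, 0.004], "rotation": [0, 0, 0]}]'

```text
time_s: 6.47
tool_pos: [0.4641, -0.0776, 0.1147]
tool_rot: [179.7, -0.3, 53.3]
force: [-5.7, -4.0, 25.5]
grip_width: 0.0123
```

It has touched down (force up, TCP z 0.1147 against 0.114 expected). I'll ease off the press and open.

Call:
carry_out --plan '[{"grip": 1, "dp": [0, 0, -0.001], "rotation": [0, 0, 0]}, {"grip": 1, "dp": [0, 0, 0], "rotation": [0, 0, 0]}]'

```text
time_s: 6.63
tool_pos: [0.4645, -0.0779, 0.1158]
tool_rot: [179.7, -0.3, 53.3]
force: [0.6, -0.8, -6.3]
grip_width: 0.0127
```

Call:
carry_out --plan '[{"grip": 1, "dp": [0, 0, 0.0015], "rotation": [0, 0, 0]}, {"grip": 0.3, "dp": [0, 0, 0], "rotation": [0, 0, 0]}, {"grip": 0.3, "dp": [0, 0, 0], "rotation": [0, 0, 0]}, {"grip": 0.3, "dp": [0, 0, 0], "rotation": [0, 0, 0]}, {"grip": 0.3, "dp": [0, 0, 0], "rotation": [0, 0, 0]}, {"grip": 0.3, "dp": [0, 0, 0], "rotation": [0, 0, 0]}]'

```text
time_s: 7.13
tool_pos: [0.4679, -0.0783, 0.1176]
tool_rot: [179.4, -0.6, 53.3]
force: [-0.9, -0.1, 0.0]
grip_width: 0.038
```

Call:
carry_out --plan '[{"grip": 0.1, "dp": [0, 0, 0], "rotation": [0, 0, 0]}, {"grip": 0.1, "dp": [0, 0, 0], "rotation": [0, 0, 0]}, {"grip": 0.1, "dp": [-0.003, 0, -0.01], "rotation": [0.3, -0.3, 0]}, {"grip": 0.1, "dp": [0, 0, -0.02], "rotation": [0, 0, 0]}, {"grip": 0.1, "dp": [0, 0, -0.03], "rotation": [0, 0, 0]}, {"grip": 0.1, "dp": [0, 0, -0.03], "rotation": [0, 0, 0]}, {"grip": 0.1, "dp": [0, 0, -0.03], "rotation": [0, 0, 0]}, {"grip": 0.1, "dp": [0, 0, -0.03], "rotation": [0, 0, 0]}]'

```text
time_s: 7.8
tool_pos: [0.4611, -0.0799, 0.2676]
tool_rot: [-179.8, 0.2, 53.3]
force: [0.5, -0.6, -0.4]
grip_width: 0.0778
```

Run:
```python
from h import *
a=env.read_camera("scene")[:,:,::-1];b=env.read_camera("side")[:,:,::-1]
cv2.imwrite("pics/s2.png",a);cv2.imwrite("pics/d2.png",b)
f=lambda i:cv2.resize(i,None,fx=4,fy=4,interpolation=cv2.INTER_CUBIC)
A=f(a[180:260,265:363]);B=f(b[200:280,260:358])
C=cv2.resize(np.hstack([a[200:360,300:640],b[60:220,260:600]]),(784,184))
cv2.imwrite("pics/p2.png",np.vstack([np.hstack([A,B]),C]))
```

```text
(no output)
```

View pics/p2.png

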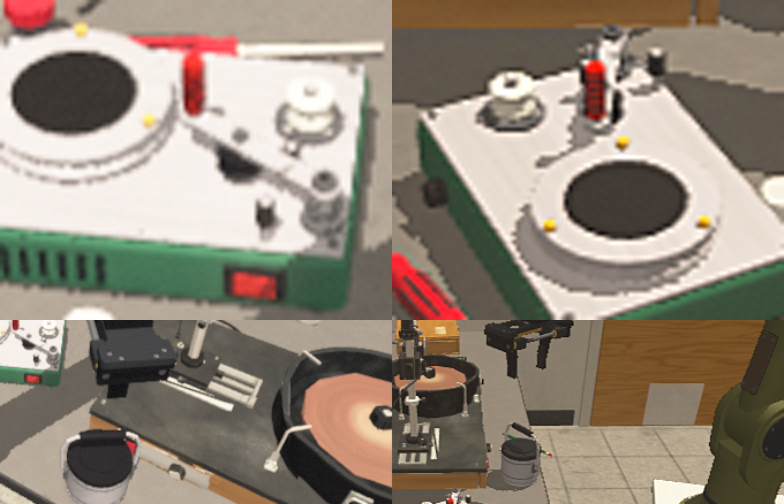

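The pot stands upright on the patch. In the top-left crop the post is at (193,85), the pivot hub at (325,~195) and the stud at (266,212). In the top-right crop the post is at (594,90) and the stud at (656,62). I'll triangulate those.

Run:
```python
from h import *
np.set_printoptions(precision=4,suppress=True)
s=lambda u,v:np.array((265+(u+.5)/4-.5,180+(v+.5)/4-.5)); d=lambda u,v:np.array((260+(u-392+.5)/4-.5,200+(v+.5)/4-.5))
b1=cv2.imread("pics/s2.png").astype(int);b2=cv2.imread("pics/d2.png").astype(int)
red=lambda b:((b[...,2]-b[...,1]>70)&(b[...,2]-b[...,0]>60)).astype(np.uint8)
def box(b,x0,x1,y0,y1):
    m=red(b)[y0:y1,x0:x1];k,l,st,ce=cv2.connectedComponentsWithStats(m);i=1+st[1:,4].argmax();print(st[i]+[x0,y0,0,0,0]);return st[i][0]+x0+(st[i][2]-1)/2,st[i][1]+y0+(st[i][3]-1)/2
p1=box(b1,310,318,193,212);p2=box(b2,304,316,212,234)
print(p1,p2,s(193,85),d(594,90))
X,e=tri(S,p1,D,p2);print("post",X,e,tri(S,s(193,85),D,d(594,90)), onz(S,p1,.096),onz(D,p2,.096))
print("stud top",tri(S,s(266,204),D,d(656,54)))
print("plate scene",onz(S,s(76,92),.071),"side",onz(D,d(626,203),.071))
print("pulley top",tri(S,s(313,92),D,d(511,80)))
for z in (.0735,.085): print("hub", onz(S,s(324,213),.0735),onz(S,s(324,178),.095))
```

```text
[311 193   5  16  73]
[308 215   6   5  23]
(np.float64(313.0), np.float64(200.5)) (np.float64(310.5), np.float64(217.0)) [312.875 200.875] [310.125 222.125]
post [0.557  0.2004 0.1052] 0.005918511180661395 (array([0.5587, 0.206 , 0.0967]), np.float64(0.0003069915122281162)) [0.5601 0.2073 0.096 ] [0.5637 0.1853 0.096 ]
stud top (array([0.5413, 0.1327, 0.0758]), np.float64(0.0009117401775736104))
plate scene [0.5275 0.2656 0.071 ] side [0.5243 0.2679 0.071 ]
pulley top (array([0.6178, 0.1776, 0.0742]), np.float64(0.0004982116905335853))
hub [0.5603 0.1104 0.0735] [0.562  0.1129 0.095 ]
hub [0.5603 0.1104 0.0735] [0.562  0.1129 0.095 ]
```

By eye in both views the post triangulates to (0.559, 0.206, 0.097). Its height matches 0.096, and its distance to the plate centre is 69 mm against 68 expected. The side colour mask disagreed because the shaded post splits it, so I dropped that value. I'll go over the post for a wrist look.

Call:
carry_out --plan '[{"grip": 0.3, "dp": [0.036, -0.0115, 0], "rotation": [0, 0, 0]}, {"grip": 0.3, "dp": [0.036, -0.0115, 0], "rotation": [0, 0, 0]}, {"grip": 0.3, "dp": [0.036, -0.0115, 0], "rotation": [0, 0, 0]}, {"grip": 0.3, "dp": [0.036, -0.0115, 0], "rotation": [0, 0, 0]}, {"grip": 0.3, "dp": [0.036, -0.0115, 0], "rotation": [0, 0, 0]}, {"grip": 0.3, "dp": [0.036, -0.0115, 0], "rotation": [0, 0, 0]}, {"grip": 0.3, "dp": [0.036, -0.0115, 0], "rotation": [0, 0, 0]}, {"grip": 0.3, "dp": [0.03, -0.01, 0], "rotation": [0, 0, 0]}]'

```text
time_s: 8.57
tool_pos: [0.5663, 0.2006, 0.2719]
tool_rot: [179.6, -0.4, 52.2]
force: [1.0, -0.2, -0.3]
grip_width: 0.0608
```

Call:
carry_out --plan '[{"grip": 0.3, "dp": [0, 0, 0], "rotation": [0, 0, 6.6]}, {"grip": 0.3, "dp": [0, 0, 0], "rotation": [0, 0, 6.6]}, {"grip": 0.3, "dp": [0, 0, 0.015], "rotation": [0, 0, 6.6]}, {"grip": 0.3, "dp": [0, 0, 0.015], "rotation": [0, 0, 6.6]}, {"grip": 0.3, "dp": [0, 0, 0.015], "rotation": [0, 0, 6.6]}, {"grip": 0.3, "dp": [0, 0, 0], "rotation": [0, 0, 0]}]'

```text
time_s: 9.07
tool_pos: [0.5652, 0.2152, 0.2175]
tool_rot: [-179.9, -0.2, 18.7]
force: [-1.2, -0.4, 0.5]
grip_width: 0.0609
```

Run:
```python
from h import *
o=env.get_obs();print(o["tool_pos"],o["tool_rot"],o["qpos"])
P=env.camera_params("wrist");im=env.read_camera("wrist");np.savez("w3.npz",**P)
cv2.imwrite("pics/w3.png",im[:,:,::-1]);print("post",proj(P,(.559,.206,.096)))
```

```text
[0.56523695 0.21523695 0.21753545] [-179.94714544   -0.22986898   18.69066807] [-41.84255955  13.11087531  21.82245901  91.34835347  -5.02641819
  76.26981095  -0.67034689]
post [308.58718515 201.28262254]
```

View pics/w3.png

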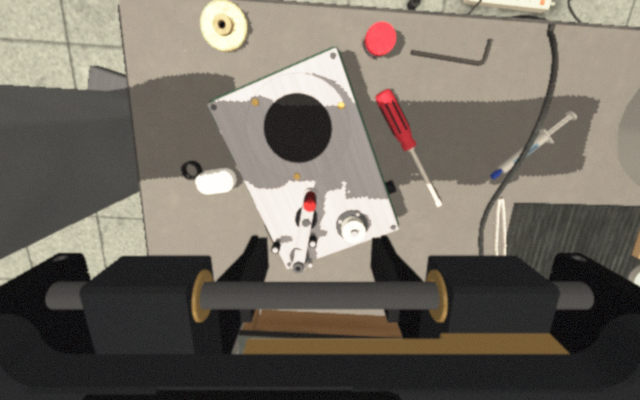

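The wrist view shows the post's red at (310, 195–210), where the prediction was (308.6, 201). The hub is at (299,267), the stud at about (277,246), the pulley at (353,228), the plate centre at (297,128), and the jar, screwdriver and loupe are undisturbed.

Run:
```python
from h import *
np.set_printoptions(precision=4,suppress=True)
P=dict(np.load("w3.npz"))
b=cv2.imread("pics/w3.png").astype(int);m=((b[...,2]-b[...,1]>60)&(b[...,2]-b[...,0]>60)).astype(np.uint8)[185:220,298:322]
ys,xs=np.nonzero(m);print(xs.min()+298,xs.max()+298,ys.min()+185,ys.max()+185)
for n,p,z in (("post",(310,200.5),.096),("posttop",(310,205),.113),("hub",(299,267),.095),("hub",(299,267),.085),("stud",(277,246),.075),("plate",(297,128),.071)): print(n,z,onz(P,p,z))
post=np.array([.559,.206])
for pv in ((.5615,.1115),(.563,.121)):
    v=post-pv;a=np.arctan2(v[1],v[0]);print(pv,np.linalg.norm(v),np.degrees(a),[pv+.085*np.array([np.cos(a+t),np.sin(a+t)]) for t in (0,.2,.35,.5,.7)])
```

```text
303 315 198 211
post 0.096 [0.5601 0.2072 0.096 ]
posttop 0.113 [0.5601 0.2084 0.113 ]
hub 0.095 [0.5721 0.1332 0.095 ]
hub 0.085 [0.5733 0.1275 0.085 ]
stud 0.075 [0.5436 0.139  0.075 ]
plate 0.071 [0.5263 0.2669 0.071 ]
(0.5615, 0.1115) 0.0945330629991433 91.5154079000221 [array([0.5593, 0.1965]), array([0.5424, 0.1943]), array([0.5303, 0.1905]), array([0.5188, 0.185 ]), array([0.505, 0.175])]
(0.563, 0.121) 0.08509406559801921 92.69428428985604 [array([0.559 , 0.2059]), array([0.5422, 0.2034]), array([0.5301, 0.1994]), array([0.5188, 0.1936]), array([0.5052, 0.1834])]
```

Triangulating the hub between scene and wrist gives a pivot at about (0.573, 0.123). The arm length is then 84 mm against 85, so I trust it. The arm points at 99.6° at rest, and post_at_stop comes to about (0.508, 0.178). I'll align the jaws along the tangent (yaw about 10°) and descend.

Call:
carry_out --plan '[{"grip": 0.4, "dp": [0, 0, 0], "rotation": [0, 0, 4.5]}, {"grip": 0.4, "dp": [0, 0, 0], "rotation": [0, 0, 4.5]}, {"grip": 0.4, "dp": [-0.0075, 0.0075, 0.02], "rotation": [0, 0, 0]}, {"grip": 0.4, "dp": [0, 0, 0.03], "rotation": [0, 0, 0]}, {"grip": 0.4, "dp": [0, 0, 0.03], "rotation": [0, 0, 0]}, {"grip": 0.4, "dp": [0, 0, 0], "rotation": [0, 0, 0]}, {"grip": 0.4, "dp": [0, 0, 0], "rotation": [0, 0, 0]}]'

```text
time_s: 9.7
tool_pos: [0.5644, 0.208, 0.144]
tool_rot: [-179.7, -0.9, 10.9]
force: [0.8, -0.0, 0.7]
grip_width: 0.0524
```

Call:
carry_out --plan '[{"grip": 0.4, "dp": [-0.0055, 0.0005, 0.015], "rotation": [0, -0.6, 0]}, {"grip": 0.4, "dp": [0, 0, 0.012], "rotation": [0, 0, 0]}, {"grip": 0.4, "dp": [0, 0, 0], "rotation": [0, 0, 0]}]'

```text
time_s: 9.95
tool_pos: [0.5615, 0.2076, 0.1195]
tool_rot: [-179.6, -0.6, 11.1]
force: [-0.4, 0.7, -0.3]
grip_width: 0.0521
```

Call:
carry_out --plan '[{"grip": 0.4, "dp": [-0.0025, 0.0008, 0.015], "rotation": [-0.3, -0.6, 0]}, {"grip": 0.4, "dp": [0, 0, 0.015], "rotation": [0, 0, 0]}, {"grip": 0.4, "dp": [0, 0, 0], "rotation": [0, 0, 0]}]'

```text
time_s: 10.2
tool_pos: [0.5606, 0.2072, 0.0893]
tool_rot: [-179.9, -0.2, 11.2]
force: [-1.4, -0.4, -1.2]
grip_width: 0.0524
```

Run:
```python
from h import *
o=env.get_obs();print(o["tool_pos"],o["tool_rot"],o["force"])
P=env.camera_params("wrist");im=env.read_camera("wrist")[:,:,::-1]
b=im.astype(int);m=((b[...,2]-b[...,1]>60)&(b[...,2]-b[...,0]>60)).astype(np.uint8)[180:,200:420]
k,l,st,ce=cv2.connectedComponentsWithStats(m)
for i in range(1,k):
    if st[i,4]>15:print(st[i]+[200,180,0,0,0])
print("pred",proj(P,(.559,.2065,.113)),proj(P,(.559,.2065,.096)),"tcp",proj(P,o["tool_pos"]))
cv2.imwrite("pics/w4.png",np.hstack([im[150:400,160:480],env.read_camera("scene")[140:390,200:520,::-1]]))
```

```text
[0.5606403  0.20717471 0.08928268] [-1.79867834e+02 -1.57624474e-01  1.11949864e+01] [-1.44649223 -0.4040669  -1.17136183]
[312 242  11   4  19]
[311 246  13   5  25]
[310 250  14   4  27]
[310 254  15   5  34]
[305 259  23  23 441]
pred [314.31904465 275.82617934] [314.68050517 259.76851728] tcp [317.74410407 253.69325646]
```

View pics/w4.png

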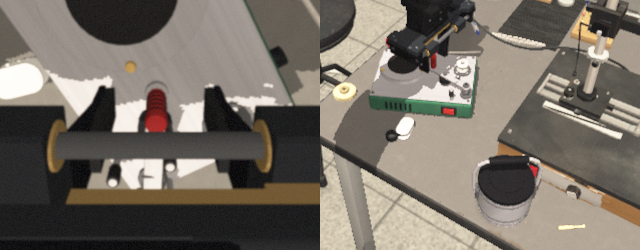

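The post stands between the fingers: its top is at about u 316 and the finger midline at about 320. It sits about 2.5 mm towards −tool y, so I'll shift slightly and close with firm force.

Call:
carry_out --plan '[{"grip": 0.6, "dp": [-0.001, -0.0025, 0], "rotation": [0, 0, 0]}, {"grip": 1, "dp": [0, 0, 0], "rotation": [0, 0, 0]}, {"grip": 1, "dp": [0, 0, 0.001], "rotation": [0, 0, 0]}, {"grip": 1, "dp": [0, 0, 0.001], "rotation": [0, 0, 0]}, {"grip": 1, "dp": [0, 0, 0.001], "rotation": [0, 0, 0]}, {"grip": 1, "dp": [0, 0, 0.001], "rotation": [0, 0, 0]}, {"grip": 1, "dp": [0, 0, 0], "rotation": [0, 0, 0]}, {"grip": 1, "dp": [0, 0, 0], "rotation": [0, 0, 0]}]' --force 45

```text
time_s: 10.97
tool_pos: [0.5582, 0.2105, 0.0908]
tool_rot: [-179.7, -0.1, 11.2]
force: [0.6, 0.0, 1.3]
grip_width: 0.0106
```

Call:
carry_out --plan '[{"grip": 1, "dp": [-0.0074, 0.0002, 0], "rotation": [0, 0, -5]}, {"grip": 1, "dp": [-0.0074, 0.0002, 0], "rotation": [0, 0, -5]}, {"grip": 1, "dp": [-0.0074, 0.0002, 0], "rotation": [0, 0, -5]}]'

```text
time_s: 11.22
tool_pos: [0.5393, 0.2054, 0.0908]
tool_rot: [-179.8, -0.5, 26.7]
force: [1.9, 1.1, -1.0]
grip_width: 0.0106
```

Call:
carry_out --plan '[{"grip": 1, "dp": [-0.0078, -0.0003, 0], "rotation": [0, 0, -4.5]}, {"grip": 1, "dp": [-0.0078, -0.0002, 0], "rotation": [0, 0, -4.5]}, {"grip": 1, "dp": [-0.0078, -0.0001, 0], "rotation": [0, 0, -4.5]}]'

```text
time_s: 11.47
tool_pos: [0.5207, 0.1953, 0.0908]
tool_rot: [-180.0, -0.9, 40.8]
force: [2.6, 2.1, -2.3]
grip_width: 0.0106
```

Call:
carry_out --plan '[{"grip": 1, "dp": [-0.0078, -0.0002, 0], "rotation": [0, -0.3, -4]}, {"grip": 1, "dp": [-0.0078, -0.0001, 0], "rotation": [0, -0.3, -4]}]'

```text
time_s: 11.63
tool_pos: [0.5105, 0.1869, 0.0908]
tool_rot: [179.9, -0.7, 49.2]
force: [3.7, 3.8, -4.5]
grip_width: 0.0106
```

Call:
carry_out --plan '[{"grip": 1, "dp": [-0.006, 0, 0], "rotation": [0, -0.3, -1.5]}, {"grip": 1, "dp": [-0.004, 0, 0], "rotation": [0, 0, 0]}]'

```text
time_s: 11.8
tool_pos: [0.5062, 0.1825, 0.091]
tool_rot: [179.8, -0.9, 51.0]
force: [5.7, 5.7, -6.9]
grip_width: 0.0107
```

Call:
carry_out --plan '[{"grip": 1, "dp": [-0.004, 0, 0.0005], "rotation": [0, -0.3, 0]}, {"grip": 1, "dp": [-0.003, 0, 0], "rotation": [0, 0, 0]}]'

```text
time_s: 11.97
tool_pos: [0.5053, 0.1815, 0.0909]
tool_rot: [179.6, -1.3, 51.1]
force: [8.1, 5.3, -8.8]
grip_width: 0.0113
```

Call:
carry_out --plan '[{"grip": 1, "dp": [-0.006, 0, 0.001], "rotation": [0, -0.5, 0]}, {"grip": 1, "dp": [-0.006, 0, 0.001], "rotation": [0, 0, 0]}]'

```text
time_s: 12.13
tool_pos: [0.5045, 0.1804, 0.0909]
tool_rot: [179.3, -2.0, 51.3]
force: [12.2, 11.0, -8.4]
grip_width: 0.0105
```

The force has jumped to about 16 N tangential for about 1 mm of travel. The swept angle about the pivot is 41° (0.716 rad against 0.70), so the arm is on its stop. One last composite picture, also checking that the hold is steady.

Run:
```python
from h import *
np.set_printoptions(precision=4,suppress=True)
for _ in range(3):
    w=env.read_camera("wrist")[:,:,::-1]; o=env.get_obs();print(o["time_s"],o["tool_pos"],o["tool_rot"],o["force"],o["grip_width"])
a=env.read_camera("scene")[:,:,::-1];b=env.read_camera("side")[:,:,::-1];o=env.get_obs();print(o["time_s"],o["tool_pos"],o["force"])
cv2.imwrite("pics/f.png",np.vstack([np.hstack([w[140:400,120:520],a[140:400,230:630]]),np.hstack([b[90:330,220:620],cv2.resize(a[165:285,240:440],(400,240),interpolation=cv2.INTER_CUBIC)])]))
```

```text
12.1833 [0.5045 0.1805 0.0909] [179.2849  -2.092   51.3001] [10.5219 10.6309 -9.275 ] 0.01093104038120766
12.2333 [0.5045 0.1805 0.0909] [179.2849  -2.0601  51.3005] [10.1027  9.9788 -8.7511] 0.010562153154038332
12.2833 [0.5045 0.1805 0.0909] [179.2864  -2.0329  51.3073] [10.6192 10.7823 -7.9051] 0.010941521785949043
12.3833 [0.5045 0.1805 0.0909] [10.4382  9.5969 -8.577 ]
```

View pics/f.png

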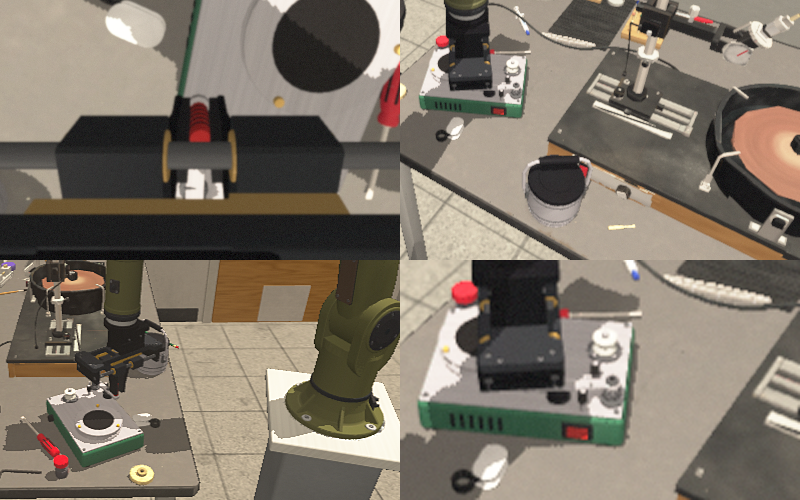

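It's steady: the post is held between the pads, the pot stands upright on the patch, and the jar, screwdriver and loupe are in place. I'll make one more small push to confirm it's really on the stop.

Call:
carry_out --plan '[{"grip": 1, "dp": [-0.007, 0, 0], "rotation": [0, 0, 0]}, {"grip": 1, "dp": [-0.007, 0, 0], "rotation": [0, 0, 0]}, {"grip": 1, "dp": [-0.007, 0, 0], "rotation": [0, 0, 0]}]'

```text
time_s: 12.63
tool_pos: [0.5046, 0.1805, 0.0911]
tool_rot: [178.6, -4.2, 51.8]
force: [17.1, 13.5, -17.2]
grip_width: 0.0112
```

No further travel (under 0.2 mm) while the push rose to 22 N, so it's on the stop. I'll ease to a moderate push and check it holds.

Call:
carry_out --plan '[{"grip": 1, "dp": [-0.004, 0, 0.001], "rotation": [0.5, -1, 0]}, {"grip": 1, "dp": [-0.004, 0, 0.001], "rotation": [0.3, -1, 0]}]'

```text
time_s: 12.8
tool_pos: [0.505, 0.1811, 0.0907]
tool_rot: [179.1, -3.2, 52.0]
force: [4.5, 6.5, 1.3]
grip_width: 0.0109
```

Run:
```python
from h import *
np.set_printoptions(precision=4,suppress=True)
b0=cv2.imread("pics/f.png")
for _ in range(5):
    env.read_camera("wrist");o=env.get_obs();print(o["time_s"],o["tool_pos"],o["tool_rot"],o["force"],o["grip_width"])
```

```text
12.85 [0.5052 0.1812 0.0908] [179.0881  -3.1401  51.9912] [ 6.0505  6.6548 -1.7298] 0.010987071419792804
12.9 [0.505  0.1811 0.0907] [179.0884  -3.1528  51.9882] [ 5.3216  5.7571 -0.696 ] 0.0108403953689364
12.95 [0.505  0.1811 0.0908] [179.0853  -3.1655  51.9808] [ 5.3344  6.2802 -1.2219] 0.01121702246889089
13.0 [0.505  0.181  0.0907] [179.087   -3.1696  51.9774] [ 5.8556  5.8913 -0.0671] 0.010936665436789188
13.05 [0.5049 0.181  0.0908] [179.0879  -3.1697  51.9783] [ 5.7264  5.5421 -1.6163] 0.011142427092739627
```

It has come 0.6 mm off, with the force down to the spring load alone. I'll firm it up.

Call:
carry_out --plan '[{"grip": 1, "dp": [-0.007, 0, 0], "rotation": [0, 0, 0]}, {"grip": 1, "dp": [-0.007, 0, 0], "rotation": [0, 0, 0]}]'

```text
time_s: 13.22
tool_pos: [0.5046, 0.1804, 0.0912]
tool_rot: [178.6, -4.6, 52.3]
force: [18.1, 16.2, -20.4]
grip_width: 0.0111
```

Run:
```python
from h import *
np.set_printoptions(precision=4,suppress=True)
for _ in range(6):
    env.read_camera("wrist");o=env.get_obs();print(o["time_s"],o["tool_pos"],o["tool_rot"],o["force"],o["grip_width"])
if np.linalg.norm(o["force"][:2])>10 and np.linalg.norm(o["tool_pos"][:2]-[.5045,.1805])<.0015: print(env.sign_off())
```

```text
13.2667 [0.5046 0.1805 0.0913] [178.6323  -4.6383  52.2571] [ 17.1808  14.3434 -19.1017] 0.011062955915328942
13.3167 [0.5046 0.1805 0.0914] [178.6362  -4.5983  52.2564] [ 15.9758  14.7711 -17.5343] 0.011066497397207572
13.3667 [0.5046 0.1805 0.0913] [178.6386  -4.5648  52.2664] [ 16.4329  13.9915 -15.9353] 0.010645157058190111
13.4167 [0.5046 0.1805 0.0913] [178.6443  -4.5528  52.2656] [ 15.9625  14.7998 -17.3165] 0.010778712903226299
13.4667 [0.5046 0.1805 0.0913] [178.6449  -4.5454  52.2632] [ 16.8845  14.3925 -16.9168] 0.011133079684226513
13.5167 [0.5046 0.1805 0.0913] [178.6485  -4.5398  52.2642] [ 15.7887  14.8216 -16.4914] 0.011213597559973264
the job is handed in; nothing more can be done
None
```

I moved the pot off the drive plate and swung the tensioner to its stop. The gripper was still holding it there when I handed the job in at 13.5 s. No verdict was reported.

- **Pot:** I lifted it straight up by the handle (it read about 0.58 kg) and carried it above post height to the patch in front of the faceting machine. I let go only after it touched down. The last pictures show it upright at about (0.463, −0.078), roughly 0.35 m from the drive plate.
- **Tensioner:** I gripped the red post and swung it forward about 41° (about 0.71 rad by tool position, against 0.70 for the stop). Pushing harder then raised the force from about 15 to 22 N with under 0.2 mm of movement, so it is on the stop. Over the last 0.3 s the tool stayed within about 0.1 mm.
- **Bystanders:** the jar, screwdriver and loupe look undisturbed in the last picture. I judged this by eye and did not measure them.

Some checks disagreed or came out less than ideal:
- The side-view colour mask for the post was broken up by shadow and disagreed by about 20 mm, so I dropped it. A position picked by eye in two views matched the wrist camera.
- The first pivot estimate put the arm at 94 mm long instead of 85 mm. Triangulating it again with the wrist view gave 84 mm.
- When I eased the push, the tool came back about 0.6 mm from the stop, so I pushed firmer again before handing in. That leaves the tool leaning about 4.5°, with a vertical load of about 17 N.

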